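Show a washed bottle's mouth to the inspection camera

TASK

The amber bottle draining upside down on the rack has been washed and is due for inspection: lift it off its peg and hold it up to the inspection camera with its open mouth facing the lens squarely, centred on the lens and 60 mm in front of it. Finish there, holding the bottle still in the air; do not put it down or let go. Do not touch the camera, leave the clear bottles on their pegs, and do not disturb the other things on the bench.

Things in the scene. Friction and masses are not known exactly. Their poses are not given: they have to be found in the camera images.
- amber: amber (brown) glass bottle, 0.13 kg give or take 30 %, round, 106 mm tall, mouth down on a peg of the rack. Origin at the centre of its mouth; z runs from mouth to flat base (up at the start). From the mouth along z: blue ring 36 mm across (0-8 mm), neck 33 mm across, bore 27 mm, 26 mm deep, then shoulder, plain cylinder 56 mm across (43-103 mm), base at 106 mm. White patch on its +x side
- mouth (a point): centre of the amber bottle's mouth (same point as its origin)
- amber_base (a point): centre of the amber bottle's flat base, 106 mm from the mouth along the bottle's z
- rack: white plastic draining rack, fixed to the bench, a 230 mm square tray. Origin under its centre; tray floor 12 mm above the bench, rim 22 mm high, four upright pegs 12 mm across and 20 mm tall above the floor at x = +-55 mm, y = +-55 mm in its frame. Bottles stand on the tray floor with a peg loosely in the neck
- camera: inspection camera on its stand, fixed to the bench: aluminium base plate 130 x 120 x 14 mm (from 30 mm on the -x side to 100 mm on the +x side of the origin), two aluminium cheeks, camera head between them. Origin on the bench right under the lens; the head leans 30 degrees from vertical towards the stand's -x (roughly towards the robot), so the camera looks obliquely up
- lens: camera head. Origin at the centre of the front face of the lens (dark blue glass in the middle of a white ring light with an orange rim, 72 mm across), 125 mm above the bench; its z axis is the line of sight, pointing out of the lens, 30 degrees from vertical. The head reaches 100 mm back from its face
- focus (a point): point in the air 60 mm in front of the lens face on its line of sight, where the bottle's mouth must be; same axes as the lens
- clear1: a 100 ml clear glass bottle, same shape and size as the amber one, standing on its mouth on another peg of the rack; must stay there. Origin at the centre of its mouth, z up
- clear2: a 100 ml clear glass bottle, same shape and size as the amber one, standing on its mouth on another peg of the rack; must stay there. Origin at the centre of its mouth, z up
- clear3: a 100 ml clear glass bottle, same shape and size as the amber one, standing on its mouth on another peg of the rack; must stay there. Origin at the centre of its mouth, z up
- cap1: loose blue screw cap, 48 mm across, 24 mm high, lying on the bench; origin under its centre; to be left alone
- cap2: another such blue screw cap; to be left alone
- beaker: empty clear glass beaker, 70 mm across, 90 mm high, standing on the bench beyond the rack; origin under its centre; to be left alone
- squeeze: white squeeze bottle with a red top and spout, 68 mm across, 187 mm high with the spout; origin under its centre; to be left alone
- brush: bottle brush lying on the bench, 255 mm long, 32 mm thick, along its x, white handle end at -x; origin under its shaft; to be left alone
There are look-alikes about, which are no part of the job. Leave any green or purple look-alike of the clear3 alone.

How it is judged:
By the outcome, as a careful person would: the job done as asked, in the order asked, and still so for the second after the job is handed in, while the arm keeps its last pose, push and grip.
It also fails if it takes over 35 s, if anything falls off the work surface, if the arm or the gripper's body presses on something with over 40 N, if the wrist force passes 120 N, or if a joint passes its speed limit or range.

ROBOT

A 6-joint arm with a two-finger parallel gripper is mounted at the origin on the work surface. World frame = base frame: x ahead of the robot, y to its left, z up, the work surface at z = 0. Lengths are in m, angles in rad, forces in N, time in s.
With the tool pointing down it reaches from about 0.375 to 0.975 m from the base axis. Payload 3.8 kg.
Tool frame: the origin (TCP) lies on the centre line of the jaws, within the pads' length; the fingertips stand 22 mm ahead of it and the grasp point (between the pads) lies 3 mm ahead of it; z points along the fingers, x is the direction in which the jaws open and shut, and the axes are right-handed (so a half turn about z gives the same grasp; the last joint's range is limited). The gripper opens to 85 mm and grips with 20 to 120 N. Pads are 22 mm wide; open, the fingers measure 114 mm over their backs; the gripper's body (76 mm by 85 mm) begins 54 mm behind the grasp point. The pads swing forward as they close: fully open they stand 13 mm farther back than shut.
Start: joints at [1.096, 0.264, 1.604, -0, 1.274, -0.037], TCP at [0.286, 0.611, 0.253] pointing down, gripper open.
Joint ranges: [-2.63, 2.63], [-0.94, 2.18], [0.31, 2.57], [-1.31, 4.45], [0, 2.66], [-2.55, 2.55]. Speed limits (rad/s): [2.57, 2.57, 3.14, 3.14, 3.14, 3.14].

INTERFACE

Orientations are given as a rotation vector (axis times angle).
In Python, from workcell import bot, viewer gives the robot as it stands.
- The arm moves only by the tool move_arm, never from a script. Its argument "series" is text: rows parted by semicolons, each of 7 numbers parted by spaces: the turn, a rotation vector about the tool's x, y, z scaled (see below), then the shift along the tool's x, y, z scaled (see below), then the opening, from -1 (shut) to 1 (fully open). A call has exactly 8 rows; each row is the pose to reach, as a shift and turn from the pose commanded when the call began, along the tool's axes at that moment; what a row does not reach only later rows make up. The controller multiplies each number of a shift by 100 mm and each number of a turn by 120 degrees. A row lasts 1/10 s, in which the tool goes at most 50 mm and 8.59 degrees, less where a joint would pass 70% of its speed; a pose out of reach is approached as far as the arm can. A call with a number of a shift or a turn outside -1 to 1 is refused whole. A call with a gripper value outside its range is refused whole. The fingers move at their own pace and stop on an object; "squeeze" is the grip in N (left out, the last holds). Time passes only in rows, so rows that repeat a pose let the fingers close, or fill a call up. It gives the time, the measured TCP pose, the force and the opening at its end, in the units of the state.
- bot.read_state(): the state, without advancing time (a new reading comes with each control period).
- viewer.read_camera(name): name is "scene" or "top" or "wrist"; returns a dict with "pixels" (400x640x3 uint8, red, green, blue), "K" (3x3 intrinsics, pixels), "dist" ([k1, k2, p1, p2, k3] as OpenCV has them; the pictures are not rectified), "world_to_cam" (4x4, takes a point from world to camera coordinates); the wrist camera has in their place "mount" (4x4, takes a point from camera to tool coordinates, whose origin is the TCP and whose axes are the tool frame's). Camera axes: x right, y up, looking along -z (the intrinsics and any distortion apply to the point x, -y, -z); pixel columns grow to the right and rows downward; lengths in m; the calibration is good to about 2 mm. A picture is of the moment at which its call begins: read the wrist's pose just before it. There is no depth.
- bot.finish_job(): hands the job in, once; it reports no verdict.
The state is a dict: "time": time; "q": joint angles; "joint_vel": joint speeds; "joint_torque": joint torques, N m; "tool_pos": TCP position; "tcp_rot": TCP orientation; "wrist_force": force on the tool from outside, world axes, zero at the start; "torque": the same for the moment, N m; "width": opening from 0.0 (shut) to 1.0 (fully open).
Only numpy, scipy, OpenCV 4.12 (cv2) and the standard library are available. Lean on these libraries where they do the work, as an engineer would, in place of code of your own. Each camera call takes 0.05 s, during which the arm holds its last target.

## Working session

There is one attempt and no reset: what is moved stays moved. The work goes in short steps, Python scripts to look and compute and a tool call to move; the robot and the scene stay as the last step left them, time stands still between calls to the robot, and variables do not carry over. Pictures are saved under pics/ and viewed, and the job is handed in when it is done.

Besides the shell and the picture viewer there is one more tool, called after "Call:" as name(argument=value, ...), one argument or row to a line, values as JSON. move_arm: Moves the arm, as the interface text tells. Its arguments: {"type":"object","properties":{"series":{"type":"string"},"squeeze":{"type":"number"}},"required":["series"]}

```bash
ls; mkdir -p pics; cat > h.py <<'E'
import numpy as np, cv2
from scipy.spatial.transform import Rotation as R
from workcell import bot, viewer
def save(n,px,crop=None,s=1):
    im=px[...,::-1]
    if crop: im=im[crop[1]:crop[3],crop[0]:crop[2]]
    if s!=1: im=cv2.resize(im,None,fx=s,fy=s,interpolation=cv2.INTER_CUBIC)
    cv2.imwrite('pics/'+n+'.png',im)
E
python3 - <<'E'
from h import *
import pickle
print(bot.read_state())
d={}
for n in ['scene','top','wrist']:
    st=bot.read_state(); c=viewer.read_camera(n); c['st']=st; d[n]=c; save(n+'0',c['pixels'])
    print(n,c['K'],c['dist'],c.get('world_to_cam',c.get('mount')))
pickle.dump(d,open('d0.pkl','wb'))
E
```

```text
pics
{'time': 0.0, 'q': array([ 1.09616596e+00,  2.64796130e-01,  1.60541487e+00, -2.51809247e-05,
        1.27369489e+00, -3.69233961e-02]), 'joint_vel': array([ 3.69106160e-04,  5.55278668e-05, -1.47700527e-03,  3.49118981e-05,
        1.26566022e-03, -9.35601933e-04]), 'joint_torque': array([-1.07398875e-03, -5.15086234e+01, -3.67329919e+01, -1.20027735e-04,
        1.27780953e-02, -3.84421199e-06]), 'tool_pos': array([0.28581071, 0.61073066, 0.25191095]), 'tcp_rot': array([ 2.6497408 ,  1.68552554, -0.00311554]), 'wrist_force': array([0.40022131, 0.47785807, 0.71615681]), 'torque': array([ 0.0514663 ,  0.00906128, -0.05925217]), 'width': 0.9978610070823326}
scene [[441.03049715   0.         317.28990696]
 [  0.         441.03049715 207.16128201]
 [  0.           0.           1.        ]] [-0.0254396  0.         0.         0.         0.       ] [[-0.79002658  0.61305622 -0.00448045  0.47151639]
 [-0.44490615 -0.56827805  0.69218392  0.13465558]
 [ 0.42180151  0.54883708  0.72170724 -1.55910714]
 [ 0.          0.          0.          1.        ]]
top [[516.27548377   0.         316
[... 190 characters left out ...]
1  1.09226551e-03 -4.39346191e-02]
 [ 9.84632623e-01 -2.44880752e-02  1.72913078e-01 -5.68712979e-01]
 [-1.72831948e-01  5.40768925e-03  9.84936483e-01 -1.49950142e+00]
 [ 0.00000000e+00  0.00000000e+00  0.00000000e+00  1.00000000e+00]]
wrist [[336.331764     0.         320.52903186]
 [  0.         336.331764   199.87869548]
 [  0.           0.           1.        ]] [-0.06128135  0.          0.          0.          0.        ] [[ 9.99999845e-01  1.95491773e-04  5.21930732e-04 -7.23312665e-04]
 [ 3.39885184e-04 -9.56080986e-01 -2.93102427e-01 -7.36646259e-02]
 [ 4.41708936e-04  2.93102559e-01 -9.56080904e-01 -1.20904824e-01]
 [ 0.00000000e+00  0.00000000e+00  0.00000000e+00  1.00000000e+00]]
```

View pics/scene0.png

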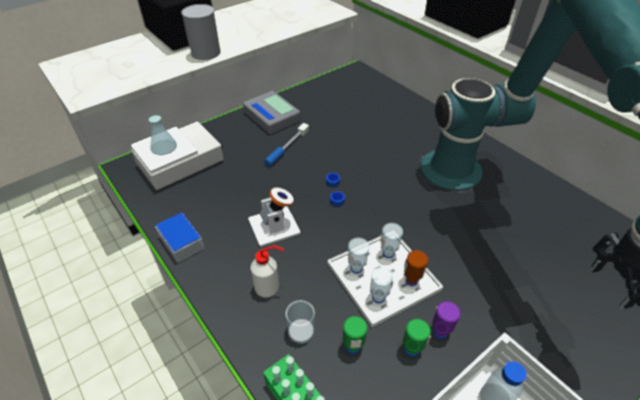

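View pics/top0.png

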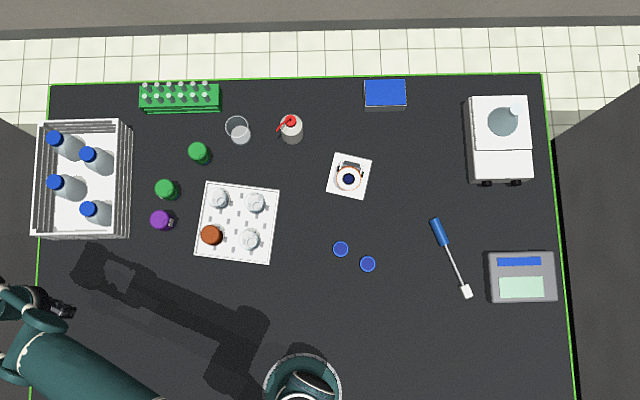

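View pics/wrist0.png

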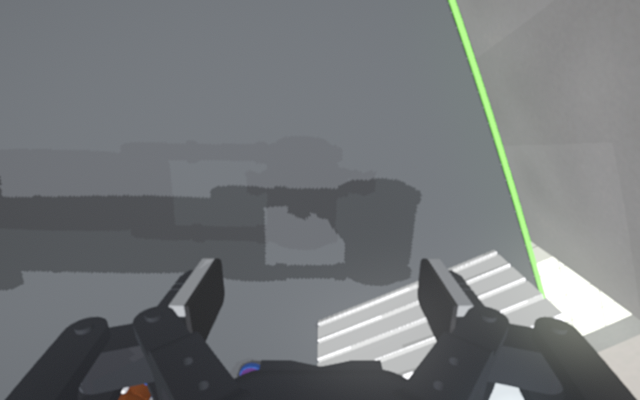

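The top picture shows the amber bottle on the rack's near-left peg at about (211,235). The camera stand is at about (348,177), and the clear bottles are at (219,198), (256,203) and (250,240). I'll take enlarged crops next.

```bash
python3 - <<'E'
from h import *
import pickle
d=pickle.load(open('d0.pkl','rb'))
save('t1',d['top']['pixels'],(180,170,290,275),7)
save('t2',d['top']['pixels'],(310,140,390,210),8)
save('s1',d['scene']['pixels'],(320,210,450,330),6)
save('s2',d['scene']['pixels'],(240,175,310,250),8)
E
```

```text
(no output)
```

View pics/t1.png

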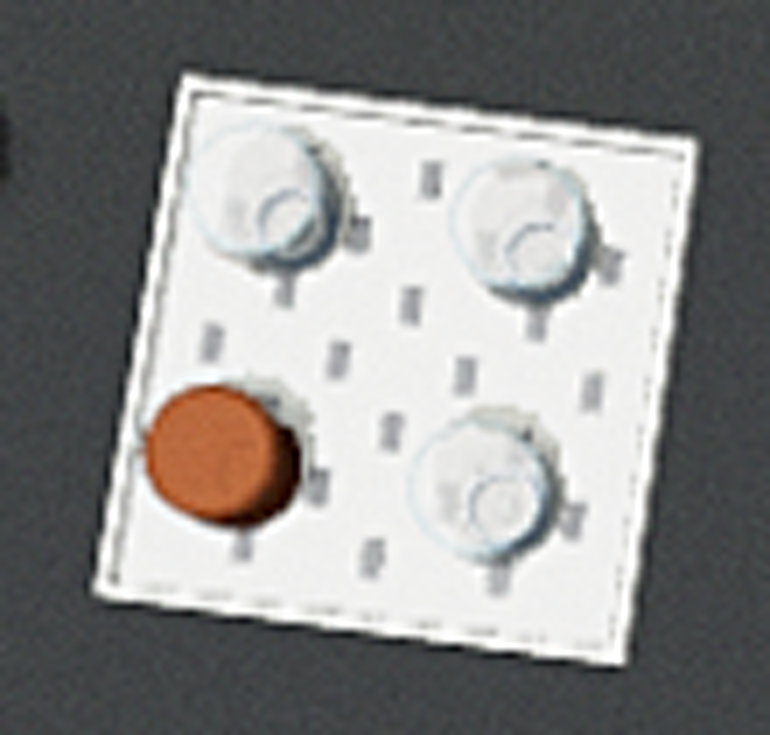

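View pics/t2.png

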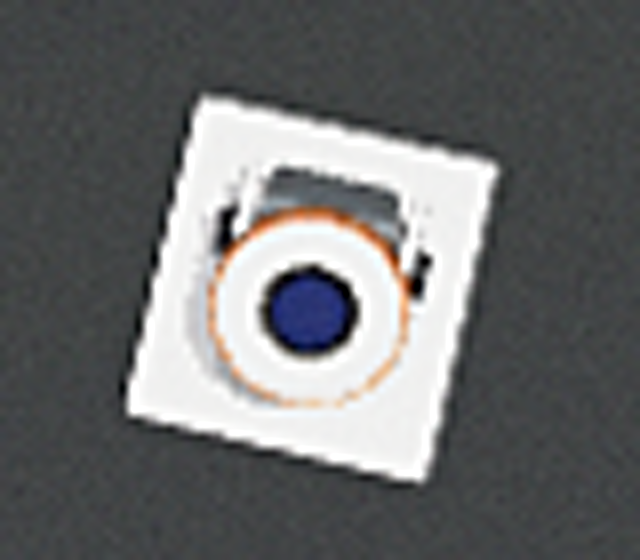

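View pics/s1.png

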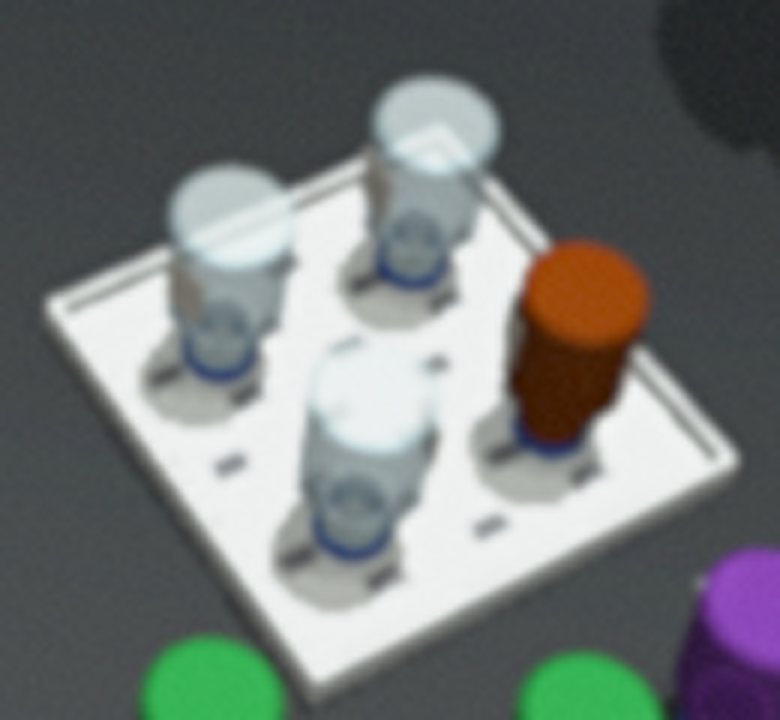

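View pics/s2.png

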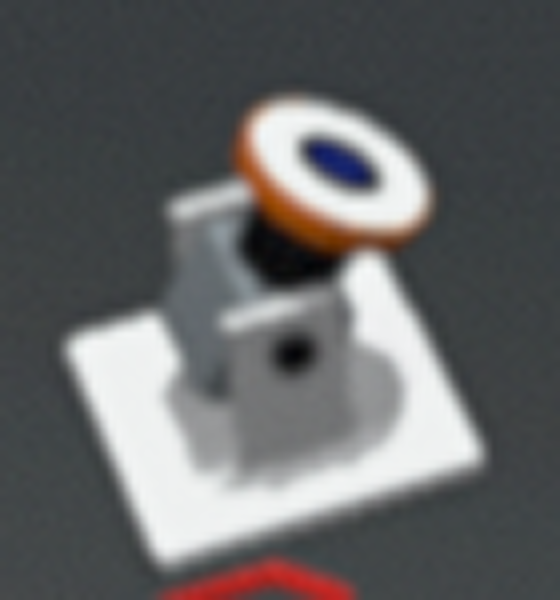

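The crops show the points I need.
- **Amber base:** the disc centre is at about (211,454) in t1 and (588,294) in s1.
- **Lens:** the centre is at (310,310) in t2 and (341,163) in s2.
- **Corners:** the tray and plate corners are clear in the crops.

I'll fit the poses from these.

```bash
cat >> h.py <<'E'
def ray(cam,uv):
    p=cv2.undistortPoints(np.array([[uv]],float),cam['K'],cam['dist'])[0,0]
    M=cam['world_to_cam']; Rm=M[:3,:3]; o=-Rm.T@M[:3,3]
    v=Rm.T@np.array([p[0],-p[1],-1]); return o,v/np.linalg.norm(v)
def atz(cam,uv,z):
    o,v=ray(cam,uv); return o+v*(z-o[2])/v[2]
def proj(cam,P):
    P=np.atleast_2d(P); M=cam['world_to_cam']; c=P@M[:3,:3].T+M[:3,3]
    return cv2.projectPoints((c*[1,-1,-1]).reshape(-1,1,3),np.zeros(3),np.zeros(3),cam['K'],cam['dist'])[0].reshape(-1,2)
def tri(rs):
    A=0;b=0
    for o,v in rs:
        Q=np.eye(3)-np.outer(v,v); A=A+Q; b=b+Q@o
    return np.linalg.solve(A,b)
def uc(u,s,off): return [(u[0]+.5)/s-.5+off[0],(u[1]+.5)/s-.5+off[1]]
E
python3 - <<'E'
from h import *
import pickle
np.set_printoptions(precision=4,suppress=True)
d=pickle.load(open('d0.pkl','rb')); T,S=d['top'],d['scene']
t1=lambda *u:uc(u,7,(180,170)); t2=lambda *u:uc(u,8,(310,140))
s1=lambda *u:uc(u,6,(320,210)); s2=lambda *u:uc(u,8,(240,175))
print('rack top'); C=np.array([atz(T,t1(*u),.022) for u in [(183,75),(698,140),(628,662),(97,597)]]);print(C,C.mean(0))
C=np.array([atz(S,s1(*u),.022) for u in [(47,302),(440,128),(738,458),(318,690)]]);print(C,C.mean(0))
print('amber',atz(T,t1(211,454),.118),atz(S,s1(588,294),.118),tri([ray(T,t1(211,454)),ray(S,s1(588,294))]))
for n,cam,pts,f in [('T',T,[(202,95),(498,160),(427,483),(127,413)],t2),('S',S,[(487,460),(163,565),(65,345),(375,250)],s2)]:
    C=np.array([atz(cam,f(*u),.014) for u in pts]);print('plate',n,C,C.mean(0))
    print([np.linalg.norm(C[i]-C[i-1]) for i in range(4)], np.degrees(np.arctan2(*(C[0]-C[3])[[1,0]])),np.degrees(np.arctan2(*(C[1]-C[2])[[1,0]])))
print('lens',atz(T,t2(310,310),.125),atz(S,s2(341,163),.125),tri([ray(T,t2(310,310)),ray(S,s2(341,163))]))
E
```

```text
rack top
[[0.6399 0.2818 0.022 ]
 [0.6051 0.0556 0.022 ]
 [0.3787 0.0884 0.022 ]
 [0.4118 0.3161 0.022 ]] [0.5089 0.1855 0.022 ]
[[0.6036 0.056  0.022 ]
 [0.3795 0.093  0.022 ]
 [0.4122 0.3176 0.022 ]
 [0.6411 0.2859 0.022 ]] [0.5091 0.1881 0.022 ]
amber [0.4616 0.248  0.118 ] [0.4632 0.2523 0.118 ] [0.4613 0.2498 0.1141]
plate T [[ 0.7237 -0.1187  0.014 ]
 [ 0.6947 -0.2331  0.014 ]
 [ 0.5679 -0.2002  0.014 ]
 [ 0.5981 -0.0859  0.014 ]] [ 0.6461 -0.1595  0.014 ]
[np.float64(0.12979838077050432), np.float64(0.11800840595971117), np.float64(0.13104822298610722), np.float64(0.1182818613193536)] -14.64063175955924 -14.519630168069936
plate S [[ 0.5985 -0.0813  0.014 ]
 [ 0.7234 -0.114   0.014 ]
 [ 0.6939 -0.2311  0.014 ]
 [ 0.5683 -0.1985  0.014 ]] [ 0.646  -0.1563  0.014 ]
[np.float64(0.12106323940862507), np.float64(0.12912637041753097), np.float64(0.12074939739590722), np.float64(0.1297609828574686)] 75.53399871653308 75.83549824312
lens [ 0.6129 -0.1501  0.125 ] [ 0.6094 -0.151   0.125 ] [ 0.6115 -0.1492  0.128 ]
```

The measurements agree with each other. The bottle axis is at about (0.462, 0.250), which is where the fitted rack puts its peg. The lens is at about (0.612, -0.1495, 0.125), and the stand yaw is about -14.5°. Next I'll move above the bottle, with a helper to convert world targets into move units.

```bash
cat >> h.py <<'E'
np.set_printoptions(precision=4,suppress=True)
def units(pos,Rt,p0=None,R0=None):
    st=bot.read_state()
    if p0 is None: p0=st['tool_pos']
    if R0 is None: R0=R.from_rotvec(st['tcp_rot'])
    sh=R0.inv().apply(np.array(pos)-p0)/.1
    tr=(R0.inv()*Rt).as_rotvec()/np.radians(120)
    return tr,sh
def Rdown(az):  # z down, x at azimuth az deg
    a=np.radians(az); x=np.array([np.cos(a),np.sin(a),0]); z=np.array([0,0,-1.]); return R.from_matrix(np.c_[x,np.cross(z,x),z])
E
python3 - <<'E'
from h import *
print(units([.462,.25,.235],Rdown(28)))
print(units([.40,.38,.25],Rdown(28)))
E
```

```text
(array([0.0002, 0.0008, 0.3076]), array([-2.5215,  3.1245,  0.1767]))
(array([0.0002, 0.0008, 0.3076]), array([-1.6072,  2.0118,  0.0252]))
```

Call:
move_arm(
  series="0 0 0 -0.3 0.35 0 1;0 0 0 -0.6 0.7 0 1;0 0 0 -0.8 1 0 1;0 0 0 -0.8 1 0 1;0 0 0 -0.8 1 0 1;0 0 0 -0.8 1 0 1;0 0 0 -0.8 1 0 1;0 0 0 -0.8 1 0 1",
)

```text
time: 0.95
tool_pos: [0.3423, 0.4974, 0.2531]
tcp_rot: [-2.65, -1.688, 0.0]
wrist_force: [0.3, -0.2, -0.6]
width: 1.002
```

Call:
move_arm(
  series="0 0 0 -0.3 0.35 0 1;0 0 0 -0.6 0.7 0 1;0 0 0 -0.8 1 0 1;0 0 0 -0.8 1 0 1;0 0 0 -0.8 1 0 1;0 0 0 -0.8 1 0 1;0 0 0 -0.8 1 0 1;0 0 0 -0.8 1 0 1",
)

```text
time: 1.75
tool_pos: [0.3989, 0.3826, 0.2532]
tcp_rot: [-2.649, -1.688, 0.0]
wrist_force: [-0.1, -0.3, -0.5]
width: 1.003
```

Call:
move_arm(
  series="0 0 0.05 -0.3 0.35 0 1;0 0 0.1 -0.6 0.7 0.1 1;0 0 0.16 -0.9 1 0.15 1;0 0 0.22 -0.9 1 0.15 1;0 0 0.28 -0.9 1 0.15 1;0 0 0.308 -0.9 1 0.15 1;0 0 0.308 -0.9 1 0.15 1;0 0 0.308 -0.9 1 0.15 1",
)

```text
time: 2.55
tool_pos: [0.4517, 0.2582, 0.2383]
tcp_rot: [-3.048, -0.762, 0.0]
wrist_force: [0.4, -0.2, -0.2]
width: 1.002
```

```bash
python3 - <<'E'
from h import *
import pickle
st=bot.read_state(); c=viewer.read_camera('wrist'); c['st']=st; pickle.dump(c,open('w1.pkl','wb')); save('w1',c['pixels'])
print(st['time'],st['q'],st['tool_pos'],R.from_rotvec(st['tcp_rot']).as_matrix())
print(units([.462,.25,.235],Rdown(28)))
E
```

```text
2.55 [ 0.4713 -0.0197  1.9485  0.      1.2128 -0.0189] [0.4517 0.2582 0.2383] [[ 0.8822  0.4708 -0.    ]
 [ 0.4708 -0.8822  0.    ]
 [-0.     -0.     -1.    ]]
(array([-0.    ,  0.    ,  0.0006]), array([0.0519, 0.1204, 0.0328]))
```

View pics/w1.png

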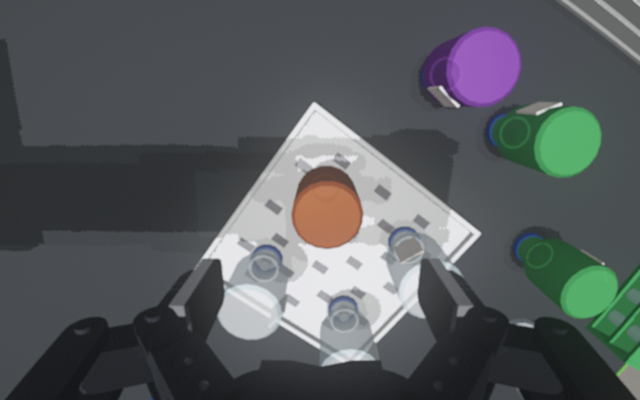

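The amber base disc is centred at about (327.5, 213), spanning columns 292–363. The clear bottles sit below it.

```bash
cat >> h.py <<'E'
def wcam(c):
    st=c['st']; T=np.eye(4); T[:3,:3]=R.from_rotvec(st['tcp_rot']).as_matrix(); T[:3,3]=st['tool_pos']
    c['world_to_cam']=np.linalg.inv(T@c['mount']); return c
E
python3 - <<'E'
from h import *
import pickle
c=wcam(pickle.load(open('w1.pkl','rb')))
save('w1c',c['pixels'],(270,90,400,270),4)
print(atz(c,[327.5,213],.118),atz(c,[292,213],.118),atz(c,[363,213],.118))
E
```

```text
[0.4616 0.251  0.118 ] [0.4378 0.2383 0.118 ] [0.4854 0.2637 0.118 ]
```

View pics/w1c.png

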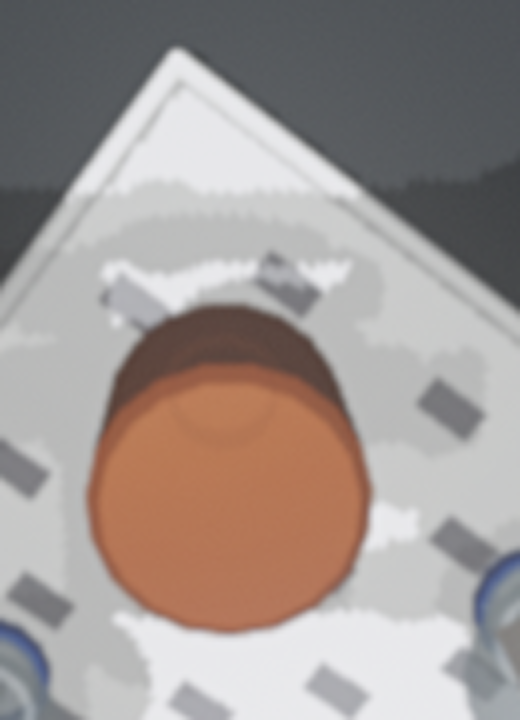

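```bash
python3 - <<'E'
from h import *
print(units([.4617,.2503,.15],Rdown(28)),units([.4617,.2503,.093],Rdown(28)))
E
```

```text
(array([-0.    ,  0.    ,  0.0006]), array([0.0507, 0.1163, 0.8828])) (array([-0.    ,  0.    ,  0.0006]), array([0.0507, 0.1164, 1.4528]))
```

Call:
move_arm(
  series="0 0 0 0.05 0.116 0 1;0 0 0 0.05 0.116 0.1 1;0 0 0 0.05 0.116 0.3 1;0 0 0 0.05 0.116 0.5 1;0 0 0 0.05 0.116 0.65 1;0 0 0 0.05 0.116 0.8 1;0 0 0 0.05 0.116 0.85 1;0 0 0 0.05 0.116 0.85 1",
)

```text
time: 3.4
tool_pos: [0.4612, 0.2495, 0.1521]
tcp_rot: [3.048, 0.759, -0.003]
wrist_force: [-0.4, -0.6, 0.3]
width: 0.997
```

```bash
python3 - <<'E'
from h import *
st=bot.read_state(); c=viewer.read_camera('wrist'); save('w2',c['pixels'])
print(st['tool_pos'],units([.4617,.2503,.093],Rdown(28)))
E
```

```text
[0.4612 0.2495 0.1521] (array([ 0.    ,  0.0002, -0.0003]), array([ 0.0015, -0.0046,  0.6016]))
```

View pics/w2.png

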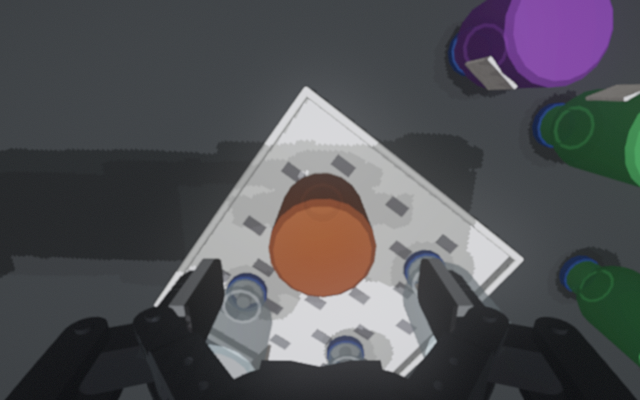

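The bottle is centred between the jaws at about column 322. I'll go down and then close.

Call:
move_arm(
  series="0 0 0 0 0 0.15 1;0 0 0 0 0 0.3 1;0 0 0 0 0 0.45 1;0 0 0 0 0 0.55 1;0 0 0 0 0 0.6 1;0 0 0 0 0 0.6 1;0 0 0 0 0 0.6 1;0 0 0 0 0 0.6 1",
)

```text
time: 4.25
tool_pos: [0.4624, 0.2501, 0.094]
tcp_rot: [-3.048, -0.759, -0.002]
wrist_force: [-0.1, -0.2, -0.3]
width: 0.999
```

Call:
move_arm(
  series="0 0 0 0 0 0 0.4;0 0 0 0 0 0 0.3;0 0 0 0 0 0 0.1;0 0 0 0 0 0 -0.2;0 0 0 0 0 0 -0.5;0 0 0 0 0 0 -1;0 0 0 0 0 0 -1;0 0 0 0 0 0 -1",
  squeeze=45,
)

```text
time: 5.05
tool_pos: [0.4622, 0.25, 0.0941]
tcp_rot: [-3.048, -0.759, -0.002]
wrist_force: [-1.2, -0.4, 5.8]
width: 0.645
```

```bash
python3 - <<'E'
from h import *
st=bot.read_state(); c=viewer.read_camera('wrist'); save('w3',c['pixels'])
print(st['time'],st['tool_pos'],st['tcp_rot'],st['width']*85,st['wrist_force'])
E
```

```text
5.05 [0.4622 0.25   0.0941] [-3.0484 -0.7588 -0.0018] 54.82841266134685 [-1.2207 -0.37    5.8272]
```

View pics/w3.png

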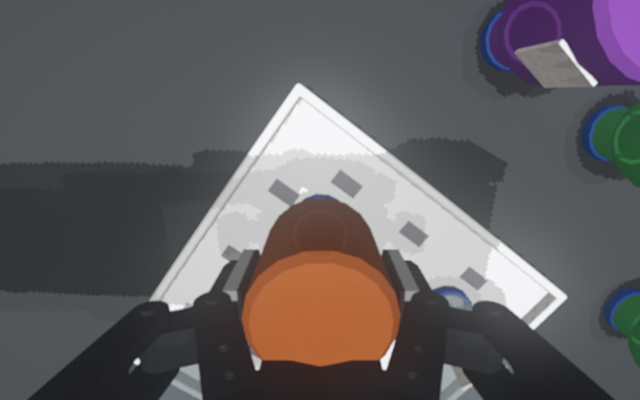

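The bottle is gripped at 55 mm width and still upright. I'll lift it straight up.

Call:
move_arm(
  series="0 0 0 0 0 -0.03 -1;0 0 0 0 0 -0.08 -1;0 0 0 0 0 -0.18 -1;0 0 0 0 0 -0.34 -1;0 0 0 0 0 -0.5 -1;0 0 0 0 0 -0.66 -1;0 0 0 0 0 -0.82 -1;0 0 0 0 0 -0.95 -1",
)

```text
time: 5.9
tool_pos: [0.462, 0.2499, 0.1898]
tcp_rot: [-3.048, -0.759, -0.002]
wrist_force: [1.4, -0.7, -1.0]
width: 0.647
```

Call:
move_arm(
  series="0 0 0 0 0 -0.1 -1;0 0 0 0 0 -0.3 -1;0 0 0 0 0 -0.5 -1;0 0 0 0 0 -0.7 -1;0 0 0 0 0 -0.85 -1;0 0 0 0 0 -0.9 -1;0 0 0 0 0 -0.9 -1;0 0 0 0 0 -0.9 -1",
)

```text
time: 6.7
tool_pos: [0.4612, 0.2496, 0.2773]
tcp_rot: [3.048, 0.759, -0.003]
wrist_force: [-0.4, 0.0, -1.8]
width: 0.646
```

```bash
python3 - <<'E'
from h import *
import pickle
d={}
for n in ['wrist','scene','top']:
    st=bot.read_state(); c=viewer.read_camera(n); c['st']=st; d[n]=c
    save(n+'4',c['pixels'])
pickle.dump(d,open('d4.pkl','wb'))
print(st['time'],st['q'],st['tool_pos'],st['tcp_rot'],st['width']*85,st['wrist_force'],st['torque'])
for n in ['scene','top']:
    print(n,proj(d[n],[st['tool_pos'],st['tool_pos']-[0,0,.08]]))
E
```

```text
6.8 [ 0.4485 -0.036   1.8925 -0.      1.2875 -0.0394] [0.4611 0.2495 0.2768] [ 3.0481  0.7587 -0.0038] 55.14600558039155 [ 0.3865 -0.611  -0.563 ] [-0.0237 -0.0332 -0.0155]
scene [[428.219  215.9959]
 [422.4701 237.9861]]
top [[196.4345 228.0176]
 [203.2288 231.5333]]
```

View pics/scene4.png

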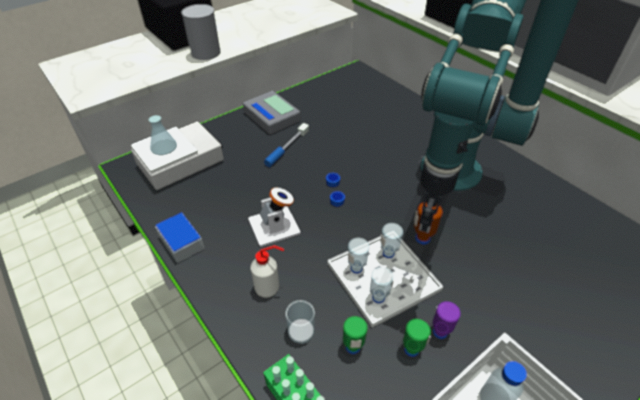

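View pics/wrist4.png

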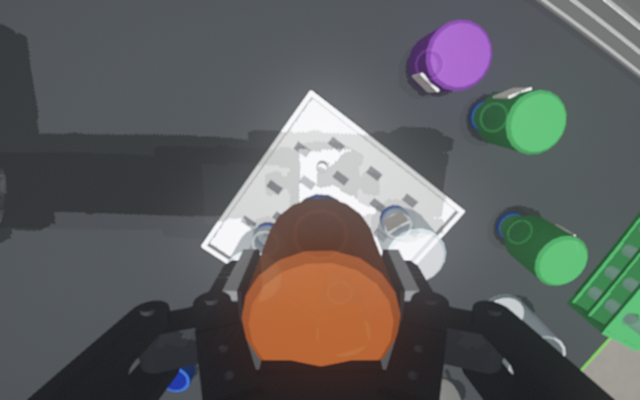

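The wrist view of the bottle is unchanged from before the lift, so it did not slip. The peg is bare at about (322,166), and the three clear bottles are still standing. The mouth is therefore 82 mm ahead of the TCP. Next I'll plan the carry.

```bash
cat >> h.py <<'E'
def Rt(az,tilt):
    a,t=np.radians(az),np.radians(tilt); d=np.array([np.cos(a),np.sin(a),0]); k=np.array([0,0,1.])
    z=np.sin(t)*d-np.cos(t)*k; x=np.cos(t)*d+np.sin(t)*k
    return R.from_matrix(np.c_[x,np.cross(z,x),z])
E
python3 - <<'E'
from h import *
st=bot.read_state(); p,r=st['tool_pos'],R.from_rotvec(st['tcp_rot'])
for q,a,t in [((.475,.16,.285),18,0),((.489,.065,.29),7,10),((.502,-.03,.291),-4,20),((.519,-.126,.291),-14.5,30)]:
    print(units(q,Rt(a,t),p,r)); p,r=np.array(q),Rt(a,t)
E
```

```text
(array([0.0001, 0.0012, 0.083 ]), array([-0.297 ,  0.8559, -0.0805]))
(array([-0.008 ,  0.0831,  0.0914]), array([-0.1604,  0.9468, -0.05  ]))
(array([-0.0238,  0.0831,  0.0887]), array([ 0.0148,  0.9588, -0.0075]))
(array([-0.037 ,  0.0831,  0.0794]), array([0.2223, 0.9458, 0.0809]))
```

Call:
move_arm(
  series="0 0 0.01 -0.03 0.08 -0.01 -1;0 0 0.025 -0.08 0.24 -0.03 -1;0 0 0.04 -0.14 0.42 -0.05 -1;0 0 0.055 -0.2 0.6 -0.07 -1;0 0 0.07 -0.26 0.76 -0.08 -1;0 0 0.08 -0.29 0.84 -0.08 -1;0 0 0.083 -0.297 0.856 -0.08 -1;0 0 0.083 -0.297 0.856 -0.08 -1",
)

```text
time: 7.65
tool_pos: [0.4756, 0.1602, 0.2861]
tcp_rot: [-3.103, -0.49, 0.0]
wrist_force: [-0.5, -0.4, -1.9]
width: 0.647
```

Call:
move_arm(
  series="0 0.01 0.01 -0.02 0.09 -0.01 -1;-0.002 0.025 0.025 -0.05 0.27 -0.02 -1;-0.004 0.04 0.044 -0.08 0.46 -0.03 -1;-0.006 0.055 0.06 -0.11 0.66 -0.04 -1;-0.007 0.07 0.077 -0.14 0.83 -0.05 -1;-0.008 0.08 0.088 -0.155 0.93 -0.05 -1;-0.008 0.083 0.091 -0.16 0.947 -0.05 -1;-0.008 0.083 0.091 -0.16 0.947 -0.05 -1",
)

```text
time: 8.45
tool_pos: [0.4894, 0.0654, 0.2912]
tcp_rot: [-3.113, -0.191, -0.272]
wrist_force: [0.8, -0.2, -1.5]
width: 0.643
```

Call:
move_arm(
  series="-0.002 0.01 0.01 0 0.09 0 -1;-0.007 0.025 0.025 0 0.27 0 -1;-0.012 0.04 0.044 0 0.46 0 -1;-0.016 0.055 0.06 0.01 0.66 0 -1;-0.02 0.07 0.077 0.01 0.83 -0.01 -1;-0.023 0.08 0.086 0.015 0.93 -0.01 -1;-0.024 0.083 0.089 0.015 0.959 -0.01 -1;-0.024 0.083 0.089 0.015 0.959 -0.01 -1",
)

```text
time: 9.25
tool_pos: [0.5026, -0.0297, 0.2924]
tcp_rot: [3.08, -0.108, 0.542]
wrist_force: [1.0, 0.2, -0.3]
width: 0.649
```

```bash
python3 - <<'E'
from h import *
st=bot.read_state()
print(st['time'],st['q'],st['tool_pos'],R.from_rotvec(st['tcp_rot']).as_matrix(),st['width']*85)
print(units((.519,-.126,.291),Rt(-14.5,30)))
E
```

```text
9.25 [-0.1193 -0.3117  2.131   0.0201  0.9742 -0.0576] [ 0.5026 -0.0297  0.2924] [[ 0.9376 -0.07    0.3406]
 [-0.0657 -0.9975 -0.0241]
 [ 0.3415  0.0002 -0.9399]] 55.15965888998115
(array([-0.0369,  0.0834,  0.0793]), array([0.2126, 0.9491, 0.0921]))
```

Call:
move_arm(
  series="-0.003 0.01 0.008 0.02 0.09 0 -1;-0.01 0.025 0.024 0.06 0.27 0.02 -1;-0.018 0.042 0.04 0.1 0.46 0.04 -1;-0.025 0.057 0.055 0.15 0.66 0.06 -1;-0.032 0.072 0.069 0.18 0.83 0.08 -1;-0.036 0.081 0.077 0.21 0.93 0.09 -1;-0.037 0.0834 0.079 0.213 0.949 0.092 -1;-0.037 0.0834 0.079 0.213 0.949 0.092 -1",
)

```text
time: 10.05
tool_pos: [0.5191, -0.1259, 0.2911]
tcp_rot: [2.949, -0.374, 0.79]
wrist_force: [0.7, -0.3, -1.1]
width: 0.649
```

```bash
python3 - <<'E'
from h import *
import pickle
d={}
for n in ['wrist','scene','top']:
    st=bot.read_state(); c=viewer.read_camera(n); c['st']=st; d[n]=c
    save(n+'5',c['pixels'])
pickle.dump(d,open('d5.pkl','wb'))
Rm=R.from_rotvec(st['tcp_rot']).as_matrix()
m=st['tool_pos']+.0821*Rm[:,2]
print(st['time'],st['q'],st['tool_pos'],Rm,'mouth',m)
for n in ['scene','top']: print(n,proj(d[n],[m,m-.106*Rm[:,2],[.612,-.1495,.125]]))
save('s5c',d['scene']['pixels'],(230,90,430,270),4)
save('t5c',d['top']['pixels'],(290,130,410,230),6)
E
```

```text
10.15 [-0.2976 -0.3434  2.1992  0.0327  0.7626 -0.0638] [ 0.5194 -0.1256  0.2914] [[ 0.8387 -0.2489  0.4844]
 [-0.2153 -0.9685 -0.125 ]
 [ 0.5003  0.0005 -0.8659]] mouth [ 0.5591 -0.1358  0.2203]
scene [[297.905  166.034 ]
 [314.9921 134.9791]
 [281.7521 195.6145]]
top [[345.8946 190.513 ]
 [343.3823 203.954 ]
 [348.1236 178.6149]]
```

View pics/s5c.png

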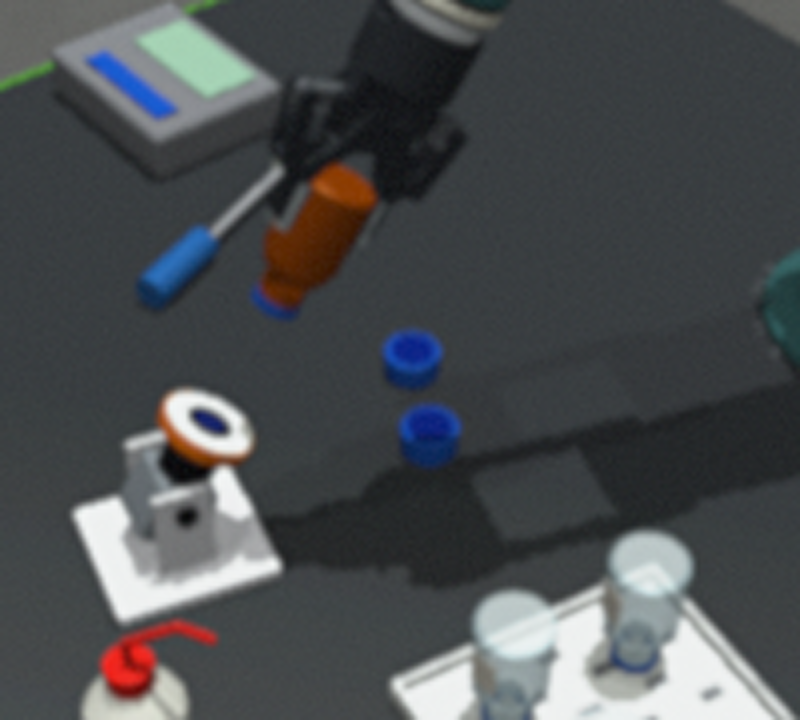

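View pics/t5c.png

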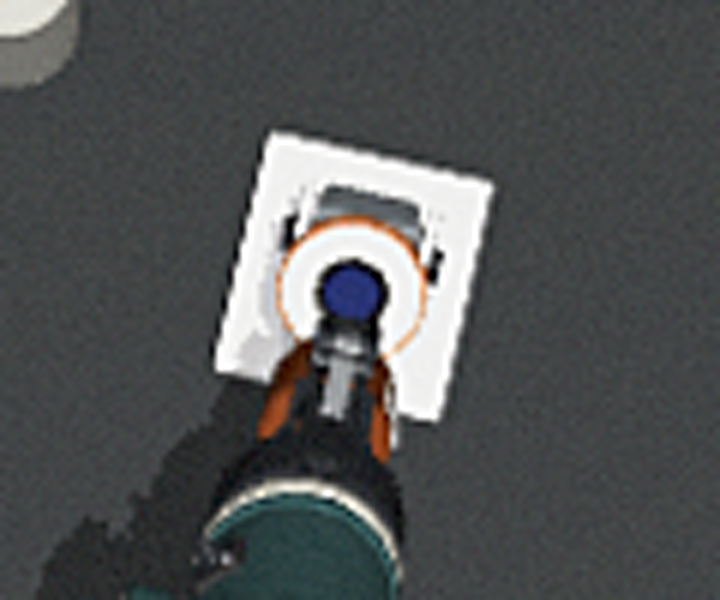

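View pics/wrist5.png

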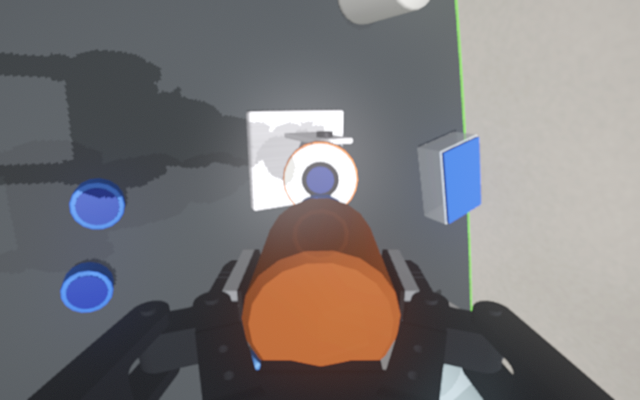

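In the scene crop the mouth ring is at (275,303), which is full-frame (298.7,165.8). The prediction was (297.9,166.0). The lens matches to within half a pixel. In the wrist view the lens is at about (320,179), so I'll check its alignment with the tool axis there.

```bash
python3 - <<'E'
from h import *
import pickle
d=pickle.load(open('d5.pkl','rb')); c=wcam(d['wrist']); st=c['st']
save('w5c',c['pixels'],(235,95,375,265),4)
Rm=R.from_rotvec(st['tcp_rot']).as_matrix(); p=st['tool_pos']
print(proj(c,[[.612,-.1495,.125],p+Rm[:,2]*.192, p+Rm[:,2]*.0821]), 'mm/px',.21/336)
ax=np.array([-.4841,.1252,.866]); u=np.cross(ax,[0,0,1]);u/=np.linalg.norm(u);v=np.cross(ax,u)
L=np.array([.612,-.1495,.125])
e=L-p; print('lens in tool',Rm.T@e)
th=np.linspace(0,2*np.pi,5)[:4]
print('ring',proj(c,[L+.036*(np.cos(t)*u+np.sin(t)*v) for t in th]))
P=[L*[1,1,0]+np.array([0,0,.014])+ (np.array([[np.cos(-.253),-np.sin(-.253),0],[np.sin(-.253),np.cos(-.253),0],[0,0,1]])@np.array([a,b,0])) for a,b in [(-.03,.06),(.1,.06),(.1,-.06)]]
print('plate',proj(c,P))
E
```

```text
[[319.4605 177.3457]
 [319.5475 177.6999]
 [319.0276 217.309 ]] mm/px 0.000625
lens in tool [-0.0001 -0.0004  0.1917]
ring [[319.4566 139.2767]
 [281.6565 177.3331]
 [319.4658 213.0785]
 [357.2696 177.3932]]
plate [[248.0711 109.6214]
 [343.366  107.7216]
 [341.7176 194.9469]]
```

View pics/w5c.png

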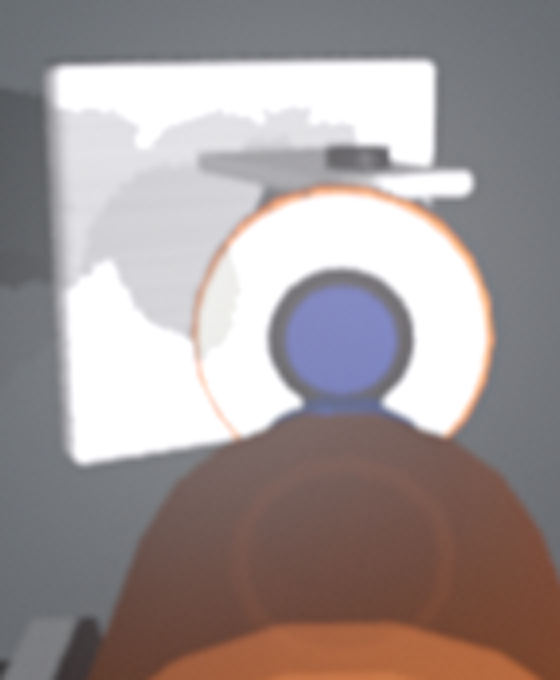

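```bash
python3 - <<'E'
from h import *
import pickle
d=pickle.load(open('d5.pkl','rb')); c=wcam(d['wrist']); st=c['st']
Rm=R.from_rotvec(st['tcp_rot']).as_matrix(); p=st['tool_pos']
save('w5d',c['pixels'],(220,180,420,370),4)
th=np.linspace(0,2*np.pi,181)
for nm,r,z in [('mouth',.018,0),('ringtop',.018,.008),('neck',.0165,.02),('bore end',.0135,.026),('sh',.028,.043),('cyl end',.028,.103),('base',.0265,.106)]:
    pts=np.c_[r*np.cos(th),r*np.sin(th),0*th+.0821-z]@Rm.T+p
    q=proj(c,pts); print(nm,'L',q[:,0].min(),'R',q[:,0].max(),'top',q[:,1].min(),'bot',q[:,1].max())
E
```

```text
mouth L 290.9115475384082 R 347.14599038268534 top 190.18863960879028 bot 243.0910506075441
ringtop L 289.8203746971119 R 348.1210263759775 top 193.72885794667064 bot 248.33964601713237
neck L 290.5964443381441 R 347.15326863324117 top 202.09352216754542 bot 254.68750311275977
bore end L 294.99178502061085 R 342.6525372232248 top 210.5040132511071 bot 254.64421931840027
sh L 264.67083086253996 R 372.6554661559818 top 193.84447875164665 bot 292.67395745143773
cyl end L 237.75407803547427 R 397.70987323876284 top 245.21055154838731 bot 379.96347768599617
base L 240.1137278633962 R 395.2059815397803 top 253.55123182197283 bot 383.22986697954036
```

View pics/w5d.png

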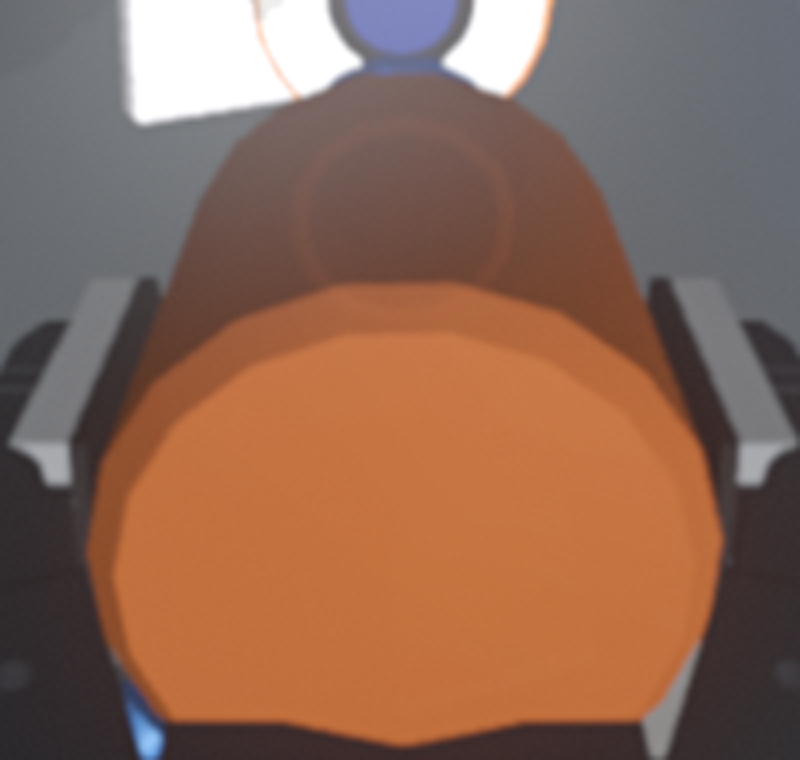

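Compared with the on-axis prediction, the wrist view puts both the bottle and the lens about 1–2 mm towards tool +x and +y. Their relative error is only about 0.5–1 mm, and there is no visible tilt. I'll advance along the axis with a small lateral correction.

Call:
move_arm(
  series="0 0 0 0 -0.002 0.05 -1;0 0 0 -0.002 -0.004 0.13 -1;0 0 0 -0.003 -0.006 0.23 -1;0 0 0 -0.004 -0.008 0.33 -1;0 0 0 -0.005 -0.009 0.42 -1;0 0 0 -0.005 -0.01 0.475 -1;0 0 0 -0.005 -0.01 0.49 -1;0 0 0 -0.005 -0.01 0.493 -1",
)

```text
time: 11.0
tool_pos: [0.5429, -0.1312, 0.2479]
tcp_rot: [2.949, -0.374, 0.79]
wrist_force: [-0.6, -0.3, -0.1]
width: 0.645
```

Call:
move_arm(
  series="0 0 0 0 0 0 -1;0 0 0 0 0 0 -1;0 0 0 0 0 0 -1;0 0 0 0 0 0 -1;0 0 0 0 0 0 -1;0 0 0 0 0 0 -1;0 0 0 0 0 0 -1;0 0 0 0 0 0 -1",
)

```text
time: 11.8
tool_pos: [0.5429, -0.1311, 0.2483]
tcp_rot: [2.949, -0.374, 0.791]
wrist_force: [-0.4, -0.9, -1.4]
width: 0.646
```

```bash
python3 - <<'E'
from h import *
import pickle
d={}
for n in ['wrist','scene','top']:
    st=bot.read_state(); c=viewer.read_camera(n); c['st']=st; d[n]=c
    save(n+'6',c['pixels'])
pickle.dump(d,open('d6.pkl','wb'))
Rm=R.from_rotvec(st['tcp_rot']).as_matrix(); p=st['tool_pos']
m=p+.0821*Rm[:,2]; L=np.array([.612,-.1495,.125]); ax=np.array([-.4841,.1252,.866])
print(st['time'],p,'mouth',m,'err in tool',Rm.T@(m-L-.06*ax),'ang',np.degrees(np.arccos(-Rm[:,2]@ax)),st['wrist_force'],st['joint_vel'])
for n in ['scene','top']: print(n,proj(d[n],[m,m-.106*Rm[:,2],L]))
save('s6c',d['scene']['pixels'],(245,120,345,220),8)
save('t6c',d['top']['pixels'],(300,130,400,220),7)
save('w6c',d['wrist']['pixels'],(220,120,420,280),4)
E
```

```text
11.9 [ 0.5429 -0.1311  0.2483] mouth [ 0.5827 -0.1414  0.1772] err in tool [-0.0002 -0.0005 -0.0004] ang 0.2319160586579793 [ 0.3846  0.4206 -1.5052] [ 0.0005  0.0011  0.0009 -0.0005  0.0008  0.0009]
scene [[290.6433 179.7828]
 [307.0924 149.9338]
 [281.7521 195.6145]]
top [[346.7384 185.0471]
 [344.3552 197.6066]
 [348.1236 178.6149]]
```

View pics/s6c.png

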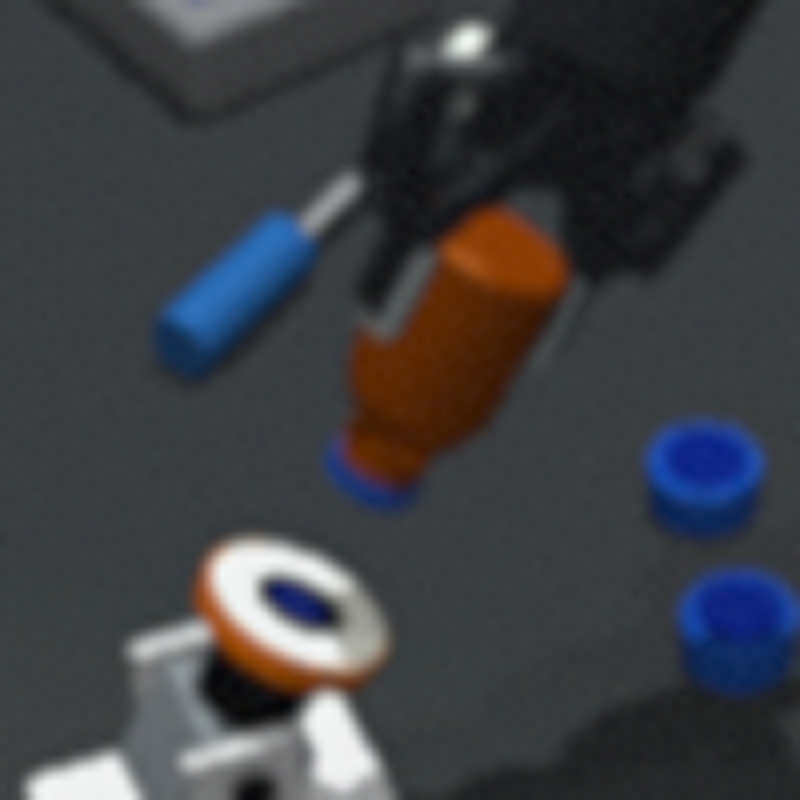

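View pics/t6c.png

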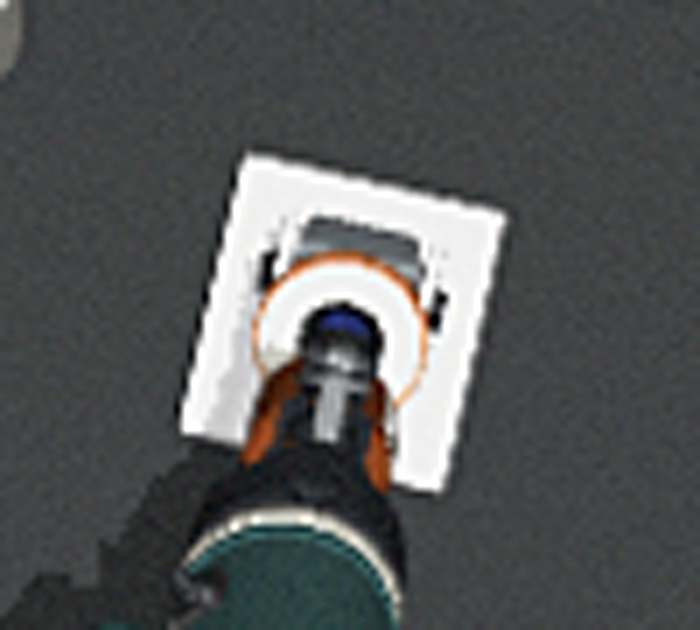

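View pics/w6c.png

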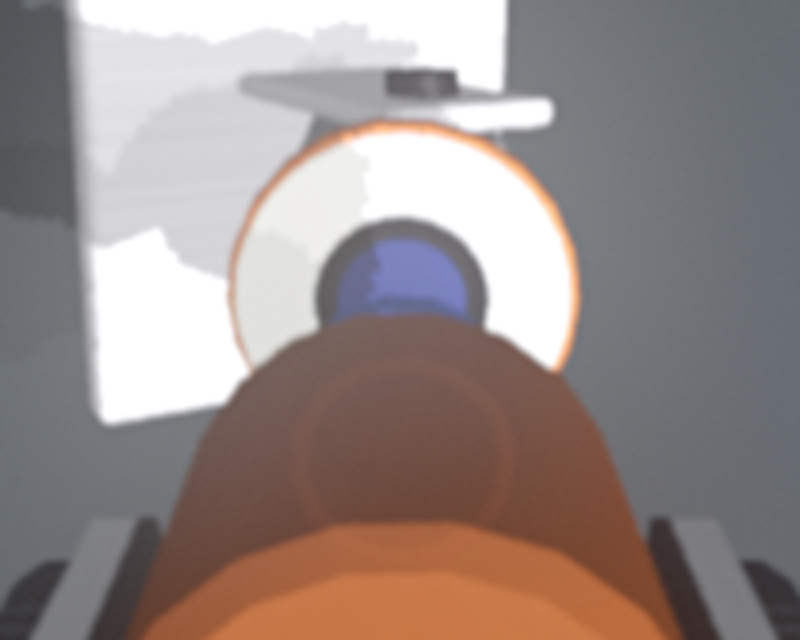

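The wrist crop shows the lens ring centred at column 404.5 and the bottle's bore ring at 404, so they are aligned. The scene crop shows the mouth facing the lens, with the mouth at about (367,481) against a predicted (369,482). The lens is at (300,605) against a predicted (297,608). I'll take one last look at the whole bench.

View pics/top6.png

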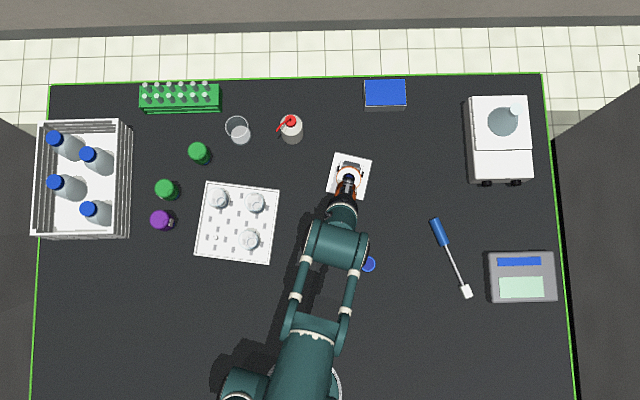

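```bash
python3 - <<'E'
from h import *
import pickle
d=pickle.load(open('d6.pkl','rb')); c=wcam(d['wrist']); L=np.array([.612,-.1495,.125])
ax=np.array([-.4841,.1252,.866]); u=np.cross(ax,[0,0,1]);u/=np.linalg.norm(u);v=np.cross(ax,u)
print(proj(c,[L+.036*(np.cos(t)*u+np.sin(t)*v) for t in (0,np.pi/2,np.pi*1.5)]))
a=pickle.load(open('d0.pkl','rb'))['top']['pixels'].astype(int); b=d['top']['pixels'].astype(int)
m=(abs(a-b).max(2)>60).astype('uint8'); n,l,s,_=cv2.connectedComponentsWithStats(m); print([list(x) for x in s[1:] if x[4]>15])
E
```

```text
[[319.6367 148.0031]
 [275.3402 192.282 ]
 [363.9094 192.3643]]
[[np.int32(334), np.int32(177), np.int32(23), np.int32(23), np.int32(319)], [np.int32(327), np.int32(203), np.int32(30), np.int32(13), np.int32(63)], [np.int32(200), np.int32(225), np.int32(25), np.int32(21), np.int32(404)], [np.int32(305), np.int32(224), np.int32(11), np.int32(23), np.int32(69)], [np.int32(317), np.int32(237), np.int32(38), np.int32(21), np.int32(273)], [np.int32(357), np.int32(242), np.int32(11), np.int32(27), np.int32(128)], [np.int32(299), np.int32(255), np.int32(13), np.int32(10), np.int32(76)], [np.int32(347), np.int32(269), np.int32(13), np.int32(10), np.int32(74)], [np.int32(0), np.int32(285), np.int32(6), np.int32(7), np.int32(23)], [np.int32(11), np.int32(286), np.int32(34), np.int32(101), np.int32(508)], [np.int32(289), np.int32(292), np.int32(13), np.int32(11), np.int32(83)], [np.int32(338), np.int32(306), np.int32(14), np.int32(10), np.int32(78)], [np.int32(285), np.int32(318), np.int32(7), np.int32(9), np.int32(41)], [np.int32(290), np.int32(330), np.int32(44), np.int32(15), np.int32(174)], [np.int32(338), np.int32(333), np.int32(7), np.int32(8), np.int32(38)], [np.int32(305), np.int32(345), np.int32(14), np.int32(11), np.int32(43)], [np.int32(0), np.int32(352), np.int32(5), np.int32(7), np.int32(19)], [np.int32(263), np.int32(360), np.int32(17), np.int32(32), np.int32(133)], [np.int32(327), np.int32(362), np.int32(5), np.int32(9), np.int32(24)], [np.int32(286), np.int32(369), np.int32(49), np.int32(28), np.int32(355)], [np.int32(281), np.int32(378), np.int32(8), np.int32(7), np.int32(18)], [np.int32(221), np.int32(383), np.int32(30), np.int32(17), np.int32(161)], [np.int32(276), np.int32(385), np.int32(40), np.int32(15), np.int32(225)], [np.int32(242), np.int32(387), np.int32(13), np.int32(10), np.int32(46)]]
```

The only changes in the top view are the arm, its shadow and the bottle itself. Handing in.

```bash
python3 -c "
from h import *
print(bot.finish_job()); st=bot.read_state(); print(st['time'],st['width'],st['tool_pos'])"
```

```text
the job is handed in; nothing more can be done
None
the job is handed in; nothing more can be done
```

I lifted the amber bottle straight off its peg, carried it over the rack and tilted it 30°. It is now held still with its mouth facing the lens, about 60 mm in front of it. I handed the job in at about 11.9 s.

**Last checks:**
- **Position:** the computed mouth position is about 0.7 mm from the focus point, and the bottle axis is about 0.2° off the line of sight. This uses the arm's reported pose and my measured lens position.
- **Cameras:** the scene and wrist pictures agree with this to about 1–2 mm. The top and scene cameras disagreed by about 3 mm in y, so I used their average.
- **Grip:** the bottle looked the same in the wrist view before and after the lift, so I saw no slip.
- **Bench:** in the last top view only the arm, its shadow and the bottle had changed. The clear bottles were still on their pegs, but the arm hid one of the two caps.
- **After handing in:** I could not read the state again, so I have no check from then on.

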